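# Clear the fuel can and hold the burner dial on its third notch

### The arm

A 6-joint arm with a two-finger parallel gripper is mounted at the origin on the work surface. World frame = base frame: x ahead of the robot, y to its left, z up, the work surface at z = 0. Lengths are in mm, angles in rad, forces in N, time in s.
With the tool pointing down it reaches from about 375 to 925 mm from the base axis. Payload 5.7 kg.
Tool frame: the origin (TCP) lies on the centre line of the jaws, within the pads' length; the fingertips stand bot.tip_reach ahead of it and the grasp point (between the pads) lies 6 mm ahead of it (bot.tip_reach is the distance from the TCP to the fingertips, in mm); z points along the fingers, y is the direction in which the jaws open and shut (so a half turn about z gives the same grasp; the last joint's range is limited). The gripper opens to 85 mm and grips with 20 to 120 N. Pads are 22 mm wide; open, the fingers measure 114 mm over their backs; the gripper's body (76 mm by 85 mm) begins 54 mm behind the grasp point. The pads swing forward as they close: fully open they stand 13 mm farther back than shut.
Start: joints at [-1.273, 0.359, 1.51, -0, 1.272, -0.115], TCP at [240.688, -549.578, 256.267] pointing down, gripper open.
Joint ranges: [-2.97, 2.97], [-1.01, 2.36], [0.21, 2.38], [-0.96, 4.11], [0.2, 2.71], [-2.98, 2.98]. Speed limits (rad/s): [2.39, 2.39, 3.14, 3.14, 3.14, 3.14].

### API

Orientations are given as a unit quaternion [w, x, y, z].
In Python, from rig import bot, grab_frame, get_calibration, order, spot_in, outline_of gives the robot as it stands.
- The arm moves only by the tool move_arm, never from a script. Its argument "moves" is a list of rows, each a list of 6 numbers: the shift along the tool's x, y, z normalised to -1 to 1, where 1 is 0.15 m, then the turn, a rotation vector about the tool's x, y, z normalised to -1 to 1, where 1 is 360 degrees. A call has exactly 5 rows; each row is the pose to reach, as a shift and turn from the pose commanded when the call began, along the tool's axes at that moment, turning the shorter way round; what a row does not reach only later rows make up. A row lasts 1/10 s, in which the tool goes at most 50 mm and 8.59 degrees, less where a joint would pass 70% of its speed; a pose out of reach is approached as far as the arm can. A call with a number of a shift or a turn outside -1 to 1 is refused whole. A call with a gripper value outside its range is refused whole. "hand" is the gripper's target within -1 to 1 (fully open at 1, half-way at 0, shut at -1), set as the call begins (left out, the last holds). The fingers move at their own pace and stop on an object; the grip force is fixed at half the most. Time passes only in rows, so rows that repeat a pose let the fingers close, or fill a call up. It gives the time, the measured TCP pose, the force and the opening at its end, in the units of the state.
- bot.sense(): the state, without advancing time (a new reading comes with each control period).
- grab_frame(name): name is "scene" or "top"; returns (picture, depth): 420x560x3 uint8, red, green, blue; 420x560 float32, mm along the optical axis (not along the pixel's ray), 0 where there is no reading.
- get_calibration(name): a dict with "fx", "fy", "cx", "cy" (pixels), "cam_to_world" (4x4, takes a point from camera to world coordinates). Camera axes: x right, y down, z forward; pixel columns grow to the right and rows downward; lengths in mm; the calibration is good to about 2 mm. A picture is of the moment at which its call begins. get_calibration takes no time and is no camera call.
- order.hand_in(): hands the job in, once; it reports no verdict.
Trained networks look in the newest picture that a camera, given by its name, has taken for a name from the list of things; names that differ only in an ending like _2 or _b are one class to them, and where a whole thing is asked for, a point or a joint stands for the part that bears it (a point fixed in the world has none). Each returns a list of dicts, best first, with "conf" (0 to 1); they miss things now and then, are a little off and sometimes report something else, mostly with a low value. They report only what shows in the picture. A call takes as long as a camera call.
- spot_in(label, camera): "at" ([x, y, z] in mm, in world coordinates, good to about 4 mm: the middle of the surface that is visible of it).
- outline_of(label, camera): "region" (420x560 bool, what is visible of it).
The state is a dict: "t": time; "joints": joint angles; "qvel": joint speeds; "joint_efforts": joint torques, N m; "position": TCP position; "eef_rot": TCP orientation; "force": force on the tool from outside, world axes, zero at the start; "ft_torque": the same for the moment, N m; "grip_width": finger opening in mm.
Only numpy, scipy, OpenCV 4.12 (cv2) and the standard library are available. Lean on these libraries where they do the work, as an engineer would, in place of code of your own. Each camera call takes 0.05 s, during which the arm holds its last target.

### The job

A fuel can has been left on the burner's control ledge, in the way of the dial's lever: before you turn the dial, lift the can off and stand it upright in the low tray beside the other can. Then turn the dial's lever clockwise, seen from above, past the first and second notches to the third (three dots), not on to the end stop beyond, and hold it there against its return spring as one does to light the burner; finish while still holding it there. Leave everything else where it is.

Things in the scene. Friction and masses are not known exactly. Their poses are not given: they have to be found in the camera images.
- dial_axis (a point): Point in the dial's vertical turning axis, on the burner's steel control ledge, 75 mm above the table. Axes are the burner's: z up, -x to the ledge's front edge (130 mm away, nearest the robot), y along the ledge. The burner is fixed; from this point it reaches 270 mm to +x and 140 mm to each side. A pan on its grate, from 45 mm behind this point, is 126 mm above the table at its top.
- dial (a joint): Dial angle, rad, clockwise from above, 0 at rest. Notches at 0.4, 0.8, 1.2 (one, two, three dots), end stop 1.5. In the burner's axes the lever points at angle pi+0.6-dial from +x (counter-clockwise positive): front -y side at rest, front +y side at 1.2. A spring drives it back to 0 from everywhere; notches only dip the resistance. 2 to 10 N at the post; about 7 N holds it at 1.2.
- dial_post (a point): Upright round steel post on the dial's lever, 16 mm in diameter, 70 mm from the dial's axis; its top is 72 mm above the ledge, this point 52 mm. Below it the lever bar, 14 mm wide and reaching 88 mm from the axis, has its top 24 mm above the ledge; the hub is 56 mm across, 22 mm high. Turns with the lever; its axes are the burner's at dial 0.
- fuel_can_center (a point): Centre (half-way up, 42.5 mm above its base) of the fuel can that stands on the burner's ledge: an upright aluminium cylinder with a plain paper band, 60 mm in diameter, 85 mm high, 0.18 to 0.33 kg. z is its axis.
- fuel_can: The same can on the ledge; origin at the centre of its underside.
- tray_in (a point): Centre of the inner floor of the low aluminium tray, fixed on the table: 200 mm along its x, 240 mm along its y outside, walls 4 mm thick, rim 22 mm above the table; floor 4 mm above the table. z up. The spare can stands in its +y half; the -y half is empty.
- spare_can: The other fuel can, same size and look, standing in the tray's +y half (origin at the centre of its underside). Leave it.
- pan: Covered foil pan on the burner's grate, 212 x 262 x 31 mm (origin under its centre). Leave it.
- shaker: Steel shaker on the burner's ledge, 40 mm in diameter, 70 mm high, about 105 mm to the +y side of the dial's axis (origin under its centre). Leave it.
- spoon: Black serving spoon lying on the table just beyond the tray. Leave it.
- plates: Stack of paper plates, 224 mm across, 34 mm high, at the left of the table. Leave it.
- mug: White mug, 80 mm across, 95 mm high, at the right of the table. Leave it.
- water: Clear bottle, 160 mm high, at the right of the table. Leave it.

How it is judged (in metres and radians):
On the way, in this order (a step that is already met when the one before it is completed fails the run):
1. the fuel can stands upright in the tray, let go, with the dial still at rest (x of fuel_can_center in the frame of tray_in between -0.075 and 0.075 m and y of fuel_can_center in the frame of tray_in between -0.095 and 0.095 m and z of fuel_can_center in the frame of tray_in between 0.035 and 0.05 m and angle between fuel_can_center's own z axis and vertical below 0.12 rad and contact force between the fingers and fuel_can below 0.2 N and linear speed of fuel_can below 0.03 m/s and value of joint dial below 0.2 rad), for 0.2 s.
2. the dial is held at its third notch (value of joint dial between 1.07 and 1.33 rad and contact force between any of the fingers, the arm and dial above 1 N), for 0.5 s.
At the end, for the whole second after the job is handed in: Robot holds the dial still at 1.2 rad +-0.13, pushing with over 1 N; the can stands let go on the tray floor, upright within 0.12 rad, put there before the dial turned 0.2 rad. Spare can, pan, shaker moved under 30 mm, other things under 40 mm (all of step 2 and x of fuel_can_center in the frame of tray_in between -0.075 and 0.075 m and y of fuel_can_center in the frame of tray_in between -0.095 and 0.095 m and z of fuel_can_center in the frame of tray_in between 0.035 and 0.05 m and angle between fuel_can_center's own z axis and vertical below 0.12 rad and contact force between the fingers and fuel_can below 0.2 N and velocity of joint dial between -0.15 and 0.15 rad/s); the arm keeps its last pose, push and grip.
It fails at once if another thing is knocked over or moved away (distance of any of spare_can, pan, shaker from where it was at the start of the episode above 0.03 m or distance of any of spoon, plates, mug, water from where it was at the start of the episode above 0.04 m or angle between any of spare_can, shaker, mug, water's own z axis and vertical above 0.4 rad).
It also fails if it takes over 64 s, if anything falls off the work surface, if the arm or the gripper's body presses on something with over 40 N, if the wrist force passes 120 N, or if a joint passes its speed limit or range.

## Working session

There is one attempt and no reset: what is moved stays moved. The work goes in short steps, Python scripts to look and compute and a tool call to move; the robot and the scene stay as the last step left them, time stands still between calls to the robot, and variables do not carry over. Pictures are saved under pics/ and viewed, and the job is handed in when it is done.

Besides the shell and the picture viewer there is one more tool, called after ">>>" as name(argument=value, ...), one argument or row to a line, values as JSON. move_arm: Moves the arm, as the interface text tells. Its arguments: {"type":"object","properties":{"moves":{"type":"array"},"hand":{"type":"number"}},"required":["moves"]}

```bash
mkdir -p pics; ls
python3 - <<'E'
from rig import bot, grab_frame, get_calibration, order, spot_in, outline_of
import cv2,numpy as np
print(bot.sense()); print(bot.tip_reach)
for n in("scene","top"):
    p,d=grab_frame(n); cv2.imwrite(f"pics/{n}0.png",p[:,:,::-1]); np.save(f"pics/{n}0.npy",d)
    c=get_calibration(n); print(n,c)
    for l in("fuel_can","tray_in","dial_post","dial","spare_can","shaker","pan"):
        try: print(l,[(np.round(r["at"]),round(r["conf"],2)) for r in spot_in(l,n)])
        except Exception as e: print(l,e)
E
```

```text
pics
{'t': 0.0, 'joints': array([-1.27312511e+00,  3.59516552e-01,  1.51144355e+00,  1.79008165e-05,
        1.27250490e+00, -1.15103766e-01]), 'qvel': array([-0.00025395,  0.0008272 ,  0.00026605,  0.00177824,  0.00171722,
        0.00015502]), 'joint_efforts': array([ 2.11444552e-03, -5.27615583e+01, -2.78619200e+01,  1.30208009e-04,
        1.32907604e-02,  1.68852785e-05]), 'position': array([ 240.49890712, -548.99169883,  255.44244349]), 'eef_rot': array([-9.33056167e-04,  9.78777706e-01,  2.04922730e-01, -7.68217588e-05]), 'force': array([ 0.75924026, -0.98185624,  0.44801589]), 'ft_torque': array([-0.0178245 , -0.03668884, -0.02882211]), 'grip_width': 85.30864936100807}
25.0
scene {'fx': 426.74475981903726, 'fy': 426.74475981903726, 'cx': 285.9162128364007, 'cy': 206.90436465604188, 'cam_to_world': array([[-2.78275512e-01,  8.18037580e-01, -5.03365927e-01,
         1.19819475e+03],
       [ 9.60499615e-01,  2.36020125e-01, -1.47427917e-01,
         1.45608438e+02],
       [-1.79708713e-03, -5.24508358e-01, -8.51403402e-01,
         1.13050757e+03],
       [ 0.00000000e+00,  0.
[... 593 characters left out ...]
_to_world': array([[ 1.87465254e-02, -9.84608229e-01,  1.73767670e-01,
         2.79269530e+02],
       [-9.99707060e-01, -2.11201879e-02, -1.18208239e-02,
        -1.66075682e+00],
       [ 1.53088863e-02, -1.73495167e-01, -9.84715728e-01,
         1.71287918e+03],
       [ 0.00000000e+00,  0.00000000e+00,  0.00000000e+00,
         1.00000000e+00]])}
fuel_can [(array([495., 221., 160.]), 0.57)]
tray_in []
dial_post [(array([556., 157.,  98.]), 0.9)]
dial [(array([564., 157.,  99.]), 0.86), (array([ 583., -255.,    3.]), 0.29)]
spare_can [(array([ 552., -182.,   88.]), 0.71)]
shaker [(array([559., 152.,  97.]), 0.55), (array([600., 255., 138.]), 0.48)]
pan [(array([716., 132., 126.]), 0.68)]
```

View pics/scene0.png

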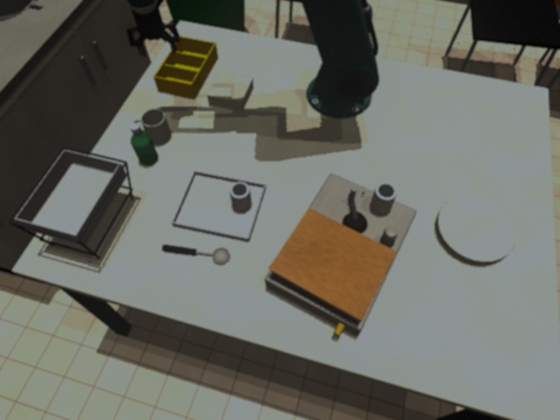

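View pics/top0.png

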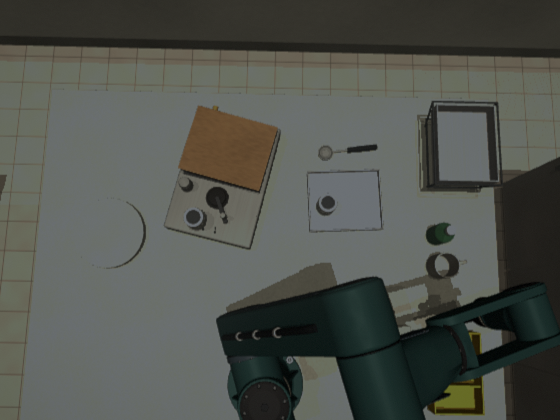

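```bash
cat > h.py <<'E'
import numpy as np,cv2
from rig import *
def cloud(n,d):
    c=get_calibration(n);v,u=np.mgrid[:420,:560]
    P=np.stack([(u-c["cx"])/c["fx"]*d,(v-c["cy"])/c["fy"]*d,d],-1)
    M=c["cam_to_world"]; W=P@M[:3,:3].T+M[:3,3]; W[d<=0]=np.nan; return W
def sel(W,x,y,z):
    m=(W[...,0]>x[0])&(W[...,0]<x[1])&(W[...,1]>y[0])&(W[...,1]<y[1])&(W[...,2]>z[0])&(W[...,2]<z[1]); return m
E
python3 - <<'E'
from h import *
for n in("scene","top"):
    W=cloud(n,np.load(f"pics/{n}0.npy")); print(n)
    def circ(name,x,y,z):
        p=W[sel(W,x,y,z)]
        if len(p)>3: print(name,len(p),"min",p.min(0).round(),"max",p.max(0).round(),"minc",[np.round(q,1) if np.ndim(q) else round(q,1) for q in cv2.minEnclosingCircle(p[:,:2].astype(np.float32))],"med z",np.median(p[:,2]).round(1))
    circ("can top",(450,560),(180,270),(150,170))
    circ("spare top",(500,620),(-230,-130),(78,100))
    circ("shaker top",(560,660),(220,300),(132,152))
    circ("post top",(480,600),(100,200),(137,155))
    m=sel(W,(400,700),(0,350),(65,85)); p=W[m][:,:2].astype(np.float32)
    r=cv2.minAreaRect(p);print("ledge",len(p),r,cv2.boxPoints(r).round(),np.median(W[m][:,2]))
    m=sel(W,(500,1000),(0,350),(116,137)); p=W[m][:,:2].astype(np.float32)
    r=cv2.minAreaRect(p);print("pan",len(p),r,cv2.boxPoints(r).round())
    m=sel(W,(400,730),(-450,-120),(12,35)); p=W[m][:,:2].astype(np.float32)
    r=cv2.minAreaRect(p);print("tray rim",len(p),r,cv2.boxPoints(r).round())
    m=sel(W,(450,620),(80,230),(92,130)); print("lever",W[m].mean(0))
    p,_=grab_frame(n)
    box=(140,90,300,260) if n=="top" else (260,160,440,330)
    cv2.imwrite(f"pics/{n}_crop.png",np.clip(cv2.resize(p[box[1]:box[3],box[0]:box[2],::-1],None,fx=3.5,fy=3.5,interpolation=2)*1.8,0,255).astype(np.uint8))
E
```

```text
scene
can top 338 min [464. 194. 151.] max [528. 253. 167.] minc [array([495.9, 225. ]), 32.4] med z 160.1
spare top 291 min [ 531. -214.   79.] max [ 592. -156.   95.] minc [array([ 561.5, -185.4]), 31.3] med z 88.9
shaker top 131 min [592. 242. 132.] max [626. 276. 148.] minc [array([607.9, 259. ]), 18.0] med z 140.7
post top 38 min [495. 131. 137.] max [514. 199. 153.] minc [array([510.7, 165. ]), 34.4] med z 145.0
ledge 3174 ((555.7083740234375, 166.58387756347656), (281.371826171875, 229.42123413085938), 76.42205810546875) [[411.  57.]
 [634.   3.]
 [700. 276.]
 [477. 330.]] 74.62966463823659
pan 7741 ((657.2166748046875, 147.0340118408203), (262.440673828125, 347.45635986328125), 75.22689819335938) [[456.  64.]
 [792. -24.]
 [859. 230.]
 [523. 318.]]
tray rim 673 ((606.8344116210938, -248.492919921875), (251.61904907226562, 243.2777099609375), 2.6675753593444824) [[ 476. -133.]
 [ 487. -376.]
 [ 738. -364.]
 [ 727. -121.]]
lever [561.2160769  158.96697678 105.34445619]
top
can top 316 min [465. 194. 151.] max [522. 255. 170.] minc [array([494.1, 224.7]), 30.6] med z 160.3
spare
[... 175 characters left out ...]
622.7, 248.6]), 39.0] med z 141.3
post top 33 min [481. 131. 138.] max [511. 198. 154.] minc [array([493.6, 165. ]), 35.2] med z 144.9
ledge 4404 ((585.1849975585938, 160.67359924316406), (280.5726318359375, 293.87799072265625), 76.830078125) [[410.  58.]
 [696.  -9.]
 [760. 264.]
 [474. 331.]] 74.53460098751873
pan 5438 ((662.402587890625, 146.17941284179688), (261.93243408203125, 334.2721862792969), 75.56511688232422) [[468.  61.]
 [792. -22.]
 [857. 231.]
 [533. 315.]]
tray rim 554 ((562.9009399414062, -276.8475646972656), (343.80584716796875, 289.20794677734375), 78.26970672607422) [[ 386. -416.]
 [ 670. -475.]
 [ 739. -138.]
 [ 456.  -79.]]
lever [563.16229715 151.37169112 105.90552298]
```

Run:
```python
from h import *
def ray(n,u,v,z):
    c=get_calibration(n);M=c["cam_to_world"];d=M[:3,:3]@np.array([(u-c["cx"])/c["fx"],(v-c["cy"])/c["fy"],1]);return M[:3,3]+d*(z-M[2,3])/d[2]
for n,q in(("top",[(307,172),(381,169),(383,230),(308,232)]),("scene",[(193,173),(266,180),(249,238),(175,208)])):
    print(n,[ray(n,u,v,22)[:2].round() for u,v in q])
for n in("scene","top"):
    W=cloud(n,np.load(f"pics/{n}0.npy"))
    p=cv2.imread(f"pics/{n}0.png")
    box=(295,150,400,250) if n=="top" else (160,155,290,260)
    cv2.imwrite(f"pics/{n}_tray.png",np.clip(cv2.resize(p[box[1]:box[3],box[0]:box[2]],None,fx=5,fy=5,interpolation=0)*1.8,0,255).astype(np.uint8))
```

```text
top [array([ 671., -124.]), array([ 686., -369.]), array([ 484., -372.]), array([ 472., -129.])]
scene [array([ 503., -368.]), array([ 464., -135.]), array([ 675., -120.]), array([ 640., -370.])]
```

View pics/top_crop.png

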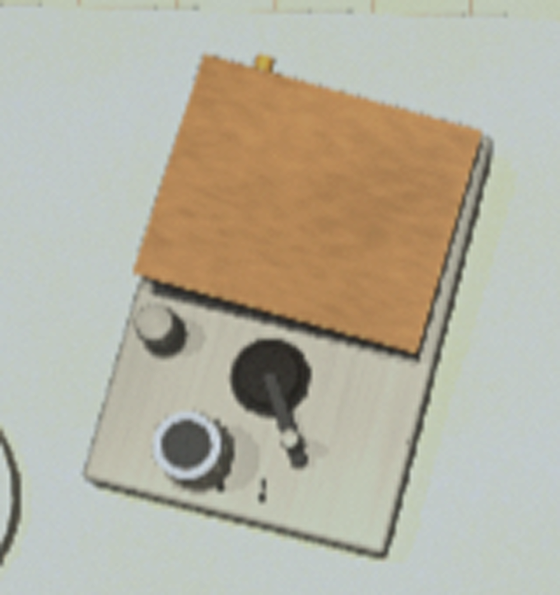

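View pics/top_tray.png

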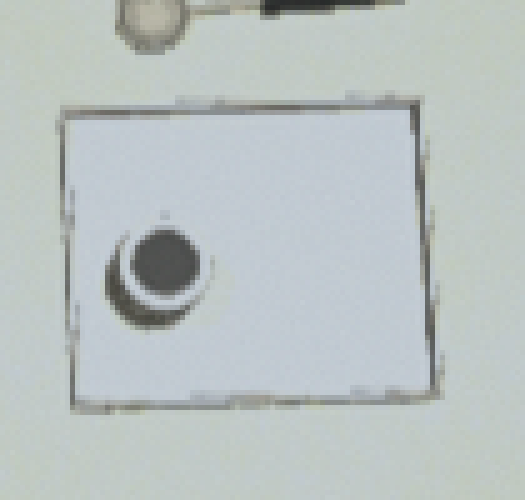

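View pics/scene_tray.png

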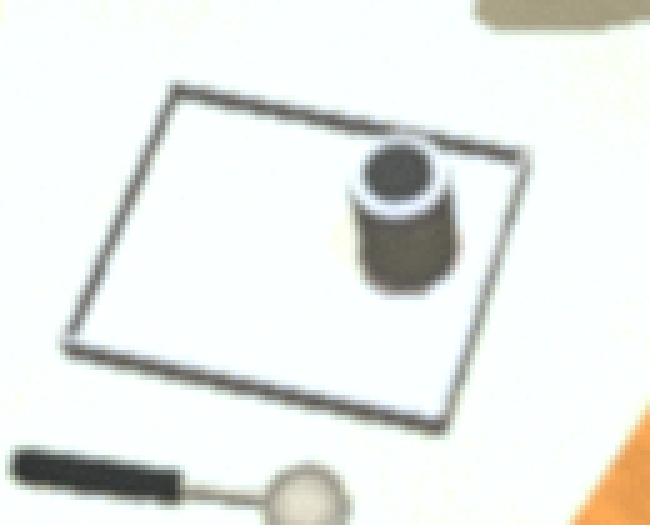

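>>> move_arm(
  moves=[
    [0.19, -0.09, 0, 0, 0, -0.023],
    [0.38, -0.18, 0, 0, 0, -0.046],
    [0.57, -0.26, 0, 0, 0, -0.069],
    [0.76, -0.35, 0, 0, 0, -0.092],
    [0.95, -0.43, 0, 0, 0, -0.115],
  ],
  hand=1,
)

```text
t: 1.4
position: [346.0, -432.3, 256.3]
eef_rot: [-0.0, 0.842, 0.54, 0.0]
force: [-0.0, -0.8, -0.5]
grip_width: 85.6
```

```bash
cat >> h.py <<'E'
from scipy.spatial.transform import Rotation as R
def go(x,y,z,xang):
    s=bot.sense();q=s["eef_rot"];r=R.from_quat([q[1],q[2],q[3],q[0]])
    xa=np.deg2rad(xang); X=np.array([np.cos(xa),np.sin(xa),0]);Z=np.array([0,0,-1.]);Y=np.cross(Z,X)
    T=R.from_matrix(np.stack([X,Y,Z],1))
    d=r.inv().apply(np.array([x,y,z])-s["position"])/150
    t=(r.inv()*T).as_rotvec()/(2*np.pi)
    print("t",s["t"],"pos",s["position"].round(1),"F",s["force"].round(1),"w",round(s["grip_width"],1),"\n shift",d.round(3),"turn",t.round(4))
E
python3 -c "
from h import *
go(495,225,290,90)"
```

```text
t 1.4 pos [ 346.  -432.3  256.3] F [-0.  -0.8 -0.5] w 85.6 
 shift [ 4.397 -0.923 -0.224] turn [-0.     -0.     -0.0684]
```

>>> move_arm(
  moves=[
    [0.2, 0.06, -0.04, 0, 0, -0.0137],
    [0.4, 0.12, -0.08, 0, 0, -0.0274],
    [0.6, 0.18, -0.12, 0, 0, -0.041],
    [0.8, 0.24, -0.16, 0, 0, -0.0547],
    [1.0, 0.3, -0.2, 0, 0, -0.0684],
  ],
)

```text
t: 1.9
position: [450.2, -315.3, 286.6]
eef_rot: [0.0, 0.708, 0.706, 0.0]
force: [0.3, -0.7, -0.5]
grip_width: 85.4
```

```bash
python3 -c "
from h import *
go(495,225,290,90)"
```

```text
t 1.9 pos [ 450.2 -315.3  286.6] F [ 0.3 -0.7 -0.5] w 85.4 
 shift [ 3.602  0.291 -0.023] turn [ 0.      0.     -0.0003]
```

>>> move_arm(
  moves=[
    [0.2, 0.02, 0, 0, 0, 0],
    [0.4, 0.04, 0, 0, 0, 0],
    [0.6, 0.06, 0, 0, 0, 0],
    [0.8, 0.08, 0, 0, 0, 0],
    [1.0, 0.1, 0, 0, 0, 0],
  ],
)

```text
t: 2.4
position: [465.3, -165.2, 286.4]
eef_rot: [0.0, 0.709, 0.705, 0.0]
force: [1.2, -0.2, 0.6]
grip_width: 85.3
```

>>> move_arm(
  moves=[
    [0.2, 0.02, 0, 0, 0, 0],
    [0.4, 0.04, 0, 0, 0, 0],
    [0.6, 0.06, 0, 0, 0, 0],
    [0.8, 0.08, 0, 0, 0, 0],
    [1.0, 0.1, 0, 0, 0, 0],
  ],
)

```text
t: 2.9
position: [481.2, -15.3, 286.5]
eef_rot: [0.0, 0.709, 0.705, 0.0]
force: [1.0, -0.2, -0.0]
grip_width: 85.2
```

>>> move_arm(
  moves=[
    [0.2, 0.02, 0, 0, 0, 0],
    [0.4, 0.04, 0, 0, 0, 0],
    [0.6, 0.06, 0, 0, 0, 0],
    [0.8, 0.08, 0, 0, 0, 0],
    [0.95, 0.1, 0, 0, 0, 0],
  ],
)

```text
t: 3.4
position: [496.9, 127.7, 286.5]
eef_rot: [-0.0, 0.709, 0.705, 0.0]
force: [1.1, -0.9, -0.7]
grip_width: 85.6
```

```bash
python3 -c "
from h import *
go(495,225,240,90)"
```

```text
t 3.4 pos [496.9 127.7 286.5] F [ 1.1 -0.9 -0.7] w 85.6 
 shift [ 0.649 -0.016  0.31 ] turn [ 0.     -0.0001 -0.0008]
```

>>> move_arm(
  moves=[
    [0.15, 0, 0.05, 0, 0, 0],
    [0.3, 0, 0.1, 0, 0, 0],
    [0.48, -0.01, 0.2, 0, 0, 0],
    [0.65, -0.016, 0.25, 0, 0, 0],
    [0.65, -0.016, 0.31, 0, 0, 0],
  ],
)

```text
t: 3.9
position: [495.1, 226.0, 239.6]
eef_rot: [-0.0, 0.708, 0.706, 0.001]
force: [0.2, -0.4, -0.6]
grip_width: 85.3
```

```bash
python3 -c "
from h import *
go(495,225,131,90)
for n in('scene','top'):
    p,d=grab_frame(n)
    b=(330,120,450,220) if n=='scene' else (150,150,290,270)
    cv2.imwrite(f'pics/{n}1.png',cv2.resize(np.clip(p[b[1]:b[3],b[0]:b[2],::-1]*1.6,0,255).astype(np.uint8),None,fx=5,fy=5))"
```

```text
t 3.9 pos [495.1 226.  239.6] F [ 0.2 -0.4 -0.6] w 85.3 
 shift [-0.008 -0.001  0.724] turn [ 0.0001 -0.0002 -0.0005]
```

View pics/scene1.png

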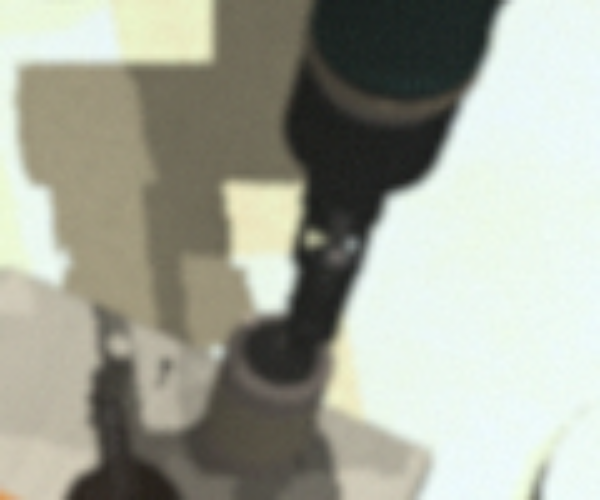

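The gripper stands above the can (can top at about (285,360) in the crop), jaws along the view direction; consistent with measurement. Descend.

>>> move_arm(
  moves=[
    [0, 0, 0.15, 0, 0, 0],
    [0, 0, 0.3, 0, 0, 0],
    [0, 0, 0.45, 0, 0, 0],
    [0, 0, 0.58, 0, 0, 0],
    [0, 0, 0.7, 0, 0, 0],
  ],
)

```text
t: 4.5
position: [495.4, 222.2, 134.5]
eef_rot: [0.0, 0.71, 0.705, 0.0]
force: [-0.2, 0.6, 0.5]
grip_width: 85.5
```

>>> move_arm(
  moves=[
    [0, 0, 0.02, 0, 0, 0],
    [0, 0, 0.02, 0, 0, 0],
    [0, 0, 0.02, 0, 0, 0],
    [0, 0, 0.02, 0, 0, 0],
    [0, 0, 0.02, 0, 0, 0],
  ],
  hand=-1,
)

```text
t: 5.0
position: [495.3, 223.4, 132.4]
eef_rot: [0.0, 0.709, 0.705, 0.0]
force: [-0.5, -0.5, -3.7]
grip_width: 58.9
```

>>> move_arm(
  moves=[
    [0, 0, 0, 0, 0, 0],
    [0, 0, 0, 0, 0, 0],
    [0, 0, 0, 0, 0, 0],
    [0, 0, 0, 0, 0, 0],
    [0, 0, 0, 0, 0, 0],
  ],
)

```text
t: 5.5
position: [495.2, 223.5, 132.2]
eef_rot: [0.0, 0.709, 0.705, 0.0]
force: [-0.5, -0.7, 5.2]
grip_width: 58.8
```

>>> move_arm(
  moves=[
    [0, 0, -0.05, 0, 0, 0],
    [0, 0, -0.15, 0, 0, 0],
    [0, 0, -0.28, 0, 0, 0],
    [0, 0, -0.42, 0, 0, 0],
    [0, 0, -0.55, 0, 0, 0],
  ],
)

```text
t: 6.0
position: [494.8, 223.4, 215.1]
eef_rot: [-0.0, 0.709, 0.705, -0.0]
force: [-0.0, -0.3, -3.2]
grip_width: 58.8
```

>>> move_arm(
  moves=[
    [0, 0, -0.1, 0, 0, 0],
    [0, 0, -0.2, 0, 0, 0],
    [0, 0, -0.3, 0, 0, 0],
    [-0.05, 0, -0.35, 0, 0, 0],
    [-0.15, 0, -0.38, 0, 0, 0],
  ],
)

```text
t: 6.5
position: [495.0, 200.8, 271.8]
eef_rot: [0.0, 0.709, 0.706, 0.0]
force: [0.4, -0.6, -2.2]
grip_width: 59.0
```

>>> move_arm(
  moves=[
    [-0.18, 0.02, 0, 0, 0, 0],
    [-0.38, 0.04, 0, 0, 0, 0],
    [-0.58, 0.08, 0, 0, 0, 0],
    [-0.78, 0.11, 0, 0, 0, 0],
    [-1.0, 0.14, 0, 0, 0, 0],
  ],
)

```text
t: 7.0
position: [514.2, 48.7, 270.6]
eef_rot: [-0.001, 0.709, 0.705, -0.001]
force: [0.6, -0.6, -2.6]
grip_width: 59.0
```

>>> move_arm(
  moves=[
    [-0.2, 0.03, 0, 0, 0, 0],
    [-0.4, 0.06, 0, 0, 0, 0],
    [-0.6, 0.09, 0, 0, 0, 0],
    [-0.8, 0.11, 0, 0, 0, 0],
    [-1.0, 0.14, 0, 0, 0, 0],
  ],
)

```text
t: 7.5
position: [533.8, -101.4, 270.5]
eef_rot: [-0.001, 0.709, 0.705, -0.001]
force: [0.2, 0.0, -3.1]
grip_width: 58.8
```

```bash
python3 -c "
from h import *
go(581,-298,200,90)"
```

```text
t 7.5 pos [ 533.8 -101.4  270.5] F [ 0.2  0.  -3.1] w 58.8 
 shift [-1.309  0.324  0.469] turn [-0.0003 -0.     -0.001 ]
```

>>> move_arm(
  moves=[
    [-0.2, 0.05, 0, 0, 0, 0],
    [-0.4, 0.1, 0, 0, 0, 0],
    [-0.6, 0.15, 0, 0, 0, 0],
    [-0.8, 0.2, 0, 0, 0, 0],
    [-1.0, 0.25, 0, 0, 0, 0],
  ],
)

```text
t: 8.0
position: [570.5, -251.6, 270.3]
eef_rot: [-0.001, 0.709, 0.705, -0.0]
force: [0.1, 0.0, -3.0]
grip_width: 58.7
```

>>> move_arm(
  moves=[
    [-0.12, 0.03, 0, 0, 0, 0],
    [-0.22, 0.05, 0, 0, 0, 0],
    [-0.31, 0.07, 0.05, 0, 0, 0],
    [-0.31, 0.07, 0.2, 0, 0, 0],
    [-0.31, 0.07, 0.3, 0, 0, 0],
  ],
)

```text
t: 8.5
position: [581.5, -295.8, 224.6]
eef_rot: [-0.001, 0.709, 0.705, -0.0]
force: [-0.3, -0.1, -2.7]
grip_width: 58.6
```

```bash
python3 -c "
from h import *
go(581,-298,64,90)
n='top'
p,d=grab_frame(n); cv2.imwrite(f'pics/{n}2.png',cv2.resize(np.clip(p[130:280,270:420,::-1]*1.6,0,255).astype(np.uint8),None,fx=4,fy=4))
n='scene'
p,d=grab_frame(n); cv2.imwrite(f'pics/{n}2.png',cv2.resize(np.clip(p[120:270,150:300,::-1]*1.6,0,255).astype(np.uint8),None,fx=4,fy=4))"
```

```text
t 8.5 pos [ 581.5 -295.8  224.6] F [-0.3 -0.1 -2.7] w 58.6 
 shift [-1.60e-02 -1.00e-03  1.07e+00] turn [-0.0002 -0.0002 -0.0009]
```

View pics/scene2.png

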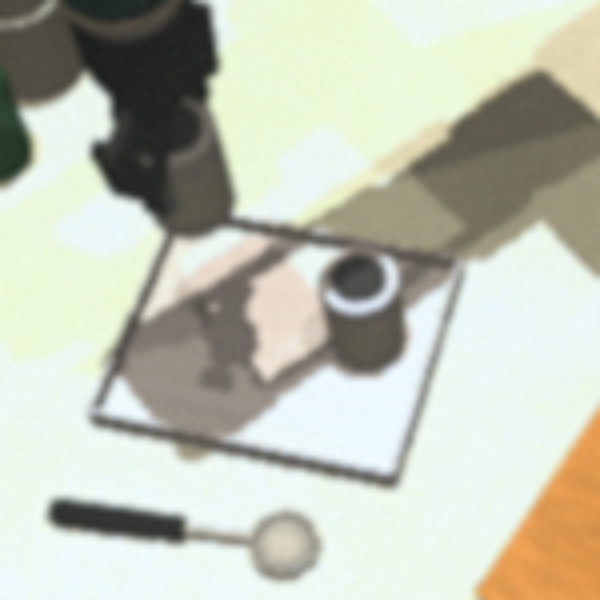

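>>> move_arm(
  moves=[
    [0, 0, 0.15, 0, 0, 0],
    [0, 0, 0.35, 0, 0, 0],
    [0, 0, 0.55, 0, 0, 0],
    [0, 0, 0.75, 0, 0, 0],
    [0, 0, 0.9, 0, 0, 0],
  ],
)

```text
t: 9.1
position: [581.9, -295.4, 90.2]
eef_rot: [-0.001, 0.709, 0.705, -0.0]
force: [-0.8, -0.2, -2.5]
grip_width: 58.9
```

>>> move_arm(
  moves=[
    [0, 0, 0.04, 0, 0, 0],
    [0, 0, 0.08, 0, 0, 0],
    [0, 0, 0.12, 0, 0, 0],
    [0, 0, 0.14, 0, 0, 0],
    [0, 0, 0.16, 0, 0, 0],
  ],
)

```text
t: 9.6
position: [582.7, -296.4, 68.1]
eef_rot: [0.001, 0.709, 0.705, 0.0]
force: [0.4, 0.0, -3.2]
grip_width: 58.6
```

```bash
python3 -c "
from h import *
go(581,-296,61.3,90)"
```

```text
t 9.6 pos [ 582.7 -296.4   68.1] F [ 0.4  0.  -3.2] w 58.6 
 shift [ 0.003 -0.012  0.045] turn [ 0.0002  0.0001 -0.0009]
```

>>> move_arm(
  moves=[
    [0, 0, 0.01, 0, 0, 0],
    [0, 0, 0.02, 0, 0, 0],
    [0, 0, 0.03, 0, 0, 0],
    [0, 0, 0.036, 0, 0, 0],
    [0, 0, 0.038, 0, 0, 0],
  ],
)

```text
t: 10.1
position: [582.1, -296.0, 61.5]
eef_rot: [-0.0, 0.709, 0.705, 0.0]
force: [0.8, -0.0, -2.6]
grip_width: 58.8
```

Still no contact (−2.6 N is the can's weight); creep further.

>>> move_arm(
  moves=[
    [0, 0, 0.003, 0, 0, 0],
    [0, 0, 0.006, 0, 0, 0],
    [0, 0, 0.008, 0, 0, 0],
    [0, 0, 0.01, 0, 0, 0],
    [0, 0, 0.01, 0, 0, 0],
  ],
)

```text
t: 10.6
position: [582.1, -296.1, 61.3]
eef_rot: [0.0, 0.709, 0.705, 0.0]
force: [-2.6, 1.8, 6.5]
grip_width: 59.0
```

Contact (+6.5 N). Release gradually: open, then rise.

>>> move_arm(
  moves=[
    [0, 0, 0, 0, 0, 0],
    [0, 0, 0, 0, 0, 0],
    [0, 0, 0, 0, 0, 0],
    [0, 0, 0, 0, 0, 0],
    [0, 0, 0, 0, 0, 0],
  ],
  hand=1,
)

```text
t: 11.1
position: [582.2, -296.1, 60.0]
eef_rot: [-0.0, 0.709, 0.705, 0.0]
force: [-0.3, 0.2, -0.1]
grip_width: 85.2
```

>>> move_arm(
  moves=[
    [0, 0, -0.05, 0, 0, 0],
    [0, 0, -0.15, 0, 0, 0],
    [0, 0, -0.35, 0, 0, 0],
    [0, 0, -0.6, 0, 0, 0],
    [0, 0, -0.85, 0, 0, 0],
  ],
)

```text
t: 11.6
position: [582.0, -296.0, 190.0]
eef_rot: [0.0, 0.709, 0.705, 0.0]
force: [1.7, -1.1, -0.4]
grip_width: 85.5
```

>>> move_arm(
  moves=[
    [0, 0, -0.2, 0, 0, 0],
    [0, 0, -0.4, 0, 0, 0],
    [0, 0, -0.5, 0, 0, 0],
    [0.1, -0.02, -0.5, 0, 0, 0],
    [0.25, -0.03, -0.5, 0, 0, 0],
  ],
)

```text
t: 12.1
position: [577.3, -257.9, 263.0]
eef_rot: [0.0, 0.71, 0.705, 0.0]
force: [-0.2, 1.0, 0.3]
grip_width: 85.2
```

>>> move_arm(
  moves=[
    [0.2, -0.03, 0, 0, 0, 0],
    [0.4, -0.06, 0, 0, 0, 0],
    [0.6, -0.09, 0, 0, 0, 0],
    [0.8, -0.12, 0, 0, 0, 0],
    [1.0, -0.14, 0, 0, 0, 0],
  ],
)

```text
t: 12.6
position: [555.2, -104.9, 261.0]
eef_rot: [-0.002, 0.709, 0.705, -0.001]
force: [0.4, 0.1, -0.1]
grip_width: 85.6
```

Run:
```python
from h import *
go(504,138.5,250,166.6)
for n in('scene','top'):
    p,d=grab_frame(n); cv2.imwrite(f'pics/{n}3.png',np.clip(p[:,:,::-1]*1.5,0,255).astype(np.uint8)); W=cloud(n,d)
    for nm,x,y,z in(("placed",(530,630),(-350,-250),(78,100)),("spare",(500,620),(-230,-130),(78,100)),("post",(480,540),(110,170),(137,152))):
        q=W[sel(W,x,y,z)]
        if len(q)>3:print(n,nm,len(q),cv2.minEnclosingCircle(q[:,:2].astype(np.float32)),q.mean(0).round(1))
```

```text
t 12.6 pos [ 555.2 -104.9  261. ] F [ 0.4  0.1 -0.1] w 85.6 
 shift [ 1.621 -0.349  0.078] turn [-0.0003 -0.0007 -0.2136]
scene placed 287 ((584.6644897460938, -294.071533203125), 30.448287963867188) [ 586.4 -292.    88.5]
scene spare 293 ((561.6377563476562, -182.3022918701172), 32.40761184692383) [ 564.8 -183.9   88.5]
scene post 30 ((506.33050537109375, 138.49684143066406), 8.808637619018555) [508.6 138.2 144.4]
top placed 279 ((579.5767822265625, -293.29290771484375), 30.558979034423828) [ 579.6 -292.3   89. ]
top spare 93 ((558.4534301757812, -183.2770538330078), 29.652379989624023) [ 561.2 -171.6   88.9]
top post 22 ((503.4243469238281, 138.95697021484375), 8.063493728637695) [503.5 139.2 146.8]
```

View pics/scene3.png

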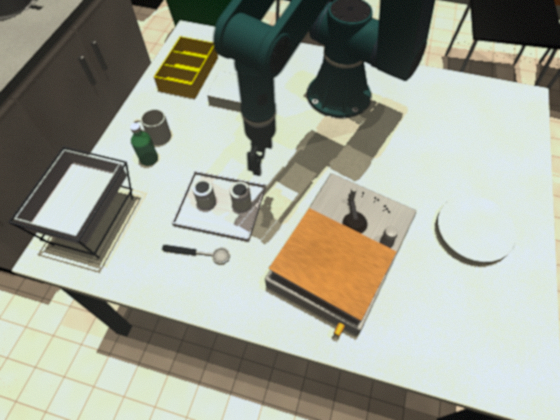

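Both cans stand upright in the tray (about (203,193) and (240,196) px); top heights 89 mm confirm this. The post is at (504.5, 139), which agrees with the ledge fit. Now to the post, turning the jaws to the burner's y.

>>> move_arm(
  moves=[
    [0.18, -0.04, 0, 0, 0, -0.02],
    [0.36, -0.08, 0, 0, 0, -0.042],
    [0.54, -0.12, 0, 0, 0, -0.064],
    [0.72, -0.16, 0, 0, 0, -0.086],
    [0.9, -0.2, 0, 0, 0, -0.108],
  ],
  hand=0.2,
)

```text
t: 13.2
position: [526.5, 28.6, 261.3]
eef_rot: [-0.001, 0.431, 0.902, -0.0]
force: [-0.6, 0.8, -0.5]
grip_width: 51.7
```

```bash
python3 -c "
from h import *
go(504.5,139,250,166.6)"
```

```text
t 13.2 pos [526.5  28.6 261.3] F [-0.6  0.8 -0.5] w 51.7 
 shift [0.665 0.349 0.076] turn [-0.0002 -0.0004 -0.1047]
```

>>> move_arm(
  moves=[
    [0.13, 0.07, 0.02, 0, 0, -0.021],
    [0.26, 0.14, 0.04, 0, 0, -0.042],
    [0.4, 0.21, 0.06, 0, 0, -0.063],
    [0.54, 0.28, 0.07, 0, 0, -0.084],
    [0.665, 0.349, 0.076, 0, 0, -0.105],
  ],
)

```text
t: 13.7
position: [504.9, 138.8, 249.8]
eef_rot: [-0.002, 0.116, 0.993, -0.0]
force: [0.1, -0.3, -0.1]
grip_width: 51.2
```

```bash
python3 -c "
from h import *
go(504.5,139,137,166.6)"
```

```text
t 13.7 pos [504.9 138.8 249.8] F [ 0.1 -0.3 -0.1] w 51.2 
 shift [0.    0.001 0.752] turn [-0.0001 -0.0005  0.0003]
```

>>> move_arm(
  moves=[
    [0, 0, 0.15, 0, 0, 0],
    [0, 0, 0.32, 0, 0, 0],
    [0, 0, 0.48, 0, 0, 0],
    [0, 0, 0.64, 0, 0, 0],
    [0, 0, 0.75, 0, 0, 0],
  ],
)

```text
t: 14.2
position: [504.4, 137.7, 136.2]
eef_rot: [-0.002, 0.119, 0.993, -0.0]
force: [0.4, -0.3, 0.4]
grip_width: 51.2
```

Run:
```python
from h import *
go(504.5,139,137,166.6)
p,d=grab_frame("scene"); cv2.imwrite('pics/scene4.png',cv2.resize(np.clip(p[150:270,290:440,::-1]*1.8,0,255).astype(np.uint8),None,fx=5,fy=5))
```

```text
t 14.2 pos [504.4 137.7 136.2] F [ 0.4 -0.3  0.4] w 51.2 
 shift [ 0.001  0.009 -0.005] turn [-0.0002 -0.0007 -0.0006]
```

View pics/scene4.png

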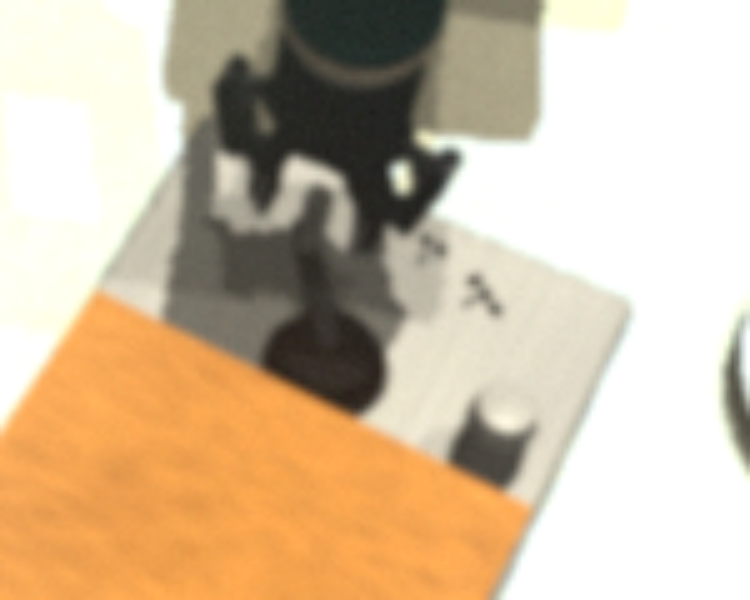

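>>> move_arm(
  moves=[
    [0, 0.009, 0, 0, 0, 0],
    [0, 0.009, 0, 0, 0, 0],
    [0, 0.009, 0, 0, 0, 0],
    [0, 0.009, 0, 0, 0, 0],
    [0, 0.009, 0, 0, 0, 0],
  ],
  hand=-0.45,
)

```text
t: 14.75
position: [507.9, 138.8, 139.4]
eef_rot: [0.001, 0.119, 0.993, 0.0]
force: [-0.8, -0.4, 0.4]
grip_width: 23.5
```

>>> move_arm(
  moves=[
    [0.029, 0.048, 0, 0, 0, 0],
    [0.051, 0.099, 0, 0, 0, 0],
    [0.068, 0.153, 0, 0, 0, 0],
    [0.078, 0.207, 0, 0, 0, 0],
    [0.081, 0.263, 0, 0, 0, 0],
  ],
)

```text
t: 15.25
position: [501.4, 179.0, 138.1]
eef_rot: [-0.003, 0.118, 0.993, -0.002]
force: [-7.5, -6.3, 3.4]
grip_width: 23.6
```

```bash
python3 -c "
from h import *
go(522.2,215.7,136.5,166.6)"
```

```text
t 15.25 pos [501.4 179.  138.1] F [-7.5 -6.3  3.4] w 23.6 
 shift [-0.077  0.27   0.009] turn [-0.0007 -0.0009 -0.0006]
```

>>> move_arm(
  moves=[
    [-0.003, 0.056, 0, 0, 0, 0],
    [-0.013, 0.11, 0, 0, 0, 0],
    [-0.03, 0.164, 0, 0, 0, 0],
    [-0.052, 0.215, 0, 0, 0, 0],
    [-0.08, 0.265, 0, 0, 0, 0],
  ],
)

```text
t: 15.75
position: [522.8, 215.2, 137.7]
eef_rot: [-0.003, 0.119, 0.993, -0.002]
force: [-3.1, -4.4, -0.7]
grip_width: 23.4
```

>>> move_arm(
  moves=[
    [0, 0, 0, 0, 0, 0],
    [0, 0, 0, 0, 0, 0],
    [0, 0, 0, 0, 0, 0],
    [0, 0, 0, 0, 0, 0],
    [0, 0, 0, 0, 0, 0],
  ],
  hand=-1,
)

```text
t: 16.25
position: [524.9, 215.2, 138.2]
eef_rot: [-0.001, 0.119, 0.993, -0.001]
force: [-1.1, -4.8, -1.5]
grip_width: 14.6
```

>>> move_arm(
  moves=[
    [0, 0, 0, 0, 0, 0],
    [0, 0, 0, 0, 0, 0],
    [0, 0, 0, 0, 0, 0],
    [0, 0, 0, 0, 0, 0],
    [0, 0, 0, 0, 0, 0],
  ],
)

```text
t: 16.75
position: [524.9, 215.2, 138.2]
eef_rot: [-0.001, 0.119, 0.993, -0.001]
force: [-1.6, -5.5, -2.1]
grip_width: 14.5
```

Run:
```python
from h import *
go(522.2,215.7,136.5,166.6)
for n,b in(("scene",(290,150,440,270)),("top",(150,140,270,260))):
    p,d=grab_frame(n); np.save(f"pics/{n}5.npy",d); cv2.imwrite(f'pics/{n}5.png',cv2.resize(np.clip(p[b[1]:b[3],b[0]:b[2],::-1]*1.8,0,255).astype(np.uint8),None,fx=5,fy=5))
    for l in("dial","dial_post"): print(n,l,[(np.round(r["at"]),round(r["conf"],2)) for r in spot_in(l,n)])
```

```text
t 16.75 pos [524.9 215.2 138.2] F [-1.6 -5.5 -2.1] w 14.5 
 shift [ 0.018 -0.001  0.012] turn [-0.0003 -0.0003 -0.0006]
scene dial [(array([566., 172.,  98.]), 0.75)]
scene dial_post [(array([560., 171.,  98.]), 0.73), (array([ 605., -248.,    5.]), 0.24)]
top dial [(array([570., 164., 100.]), 0.59)]
top dial_post [(array([564., 163.,  97.]), 0.6), (array([ 753., -218.,   15.]), 0.28)]
```

View pics/scene5.png

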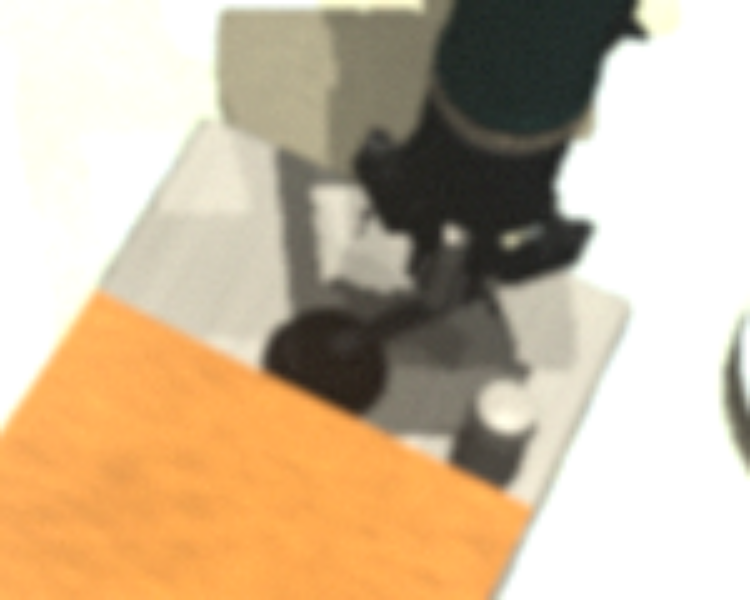

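View pics/top5.png

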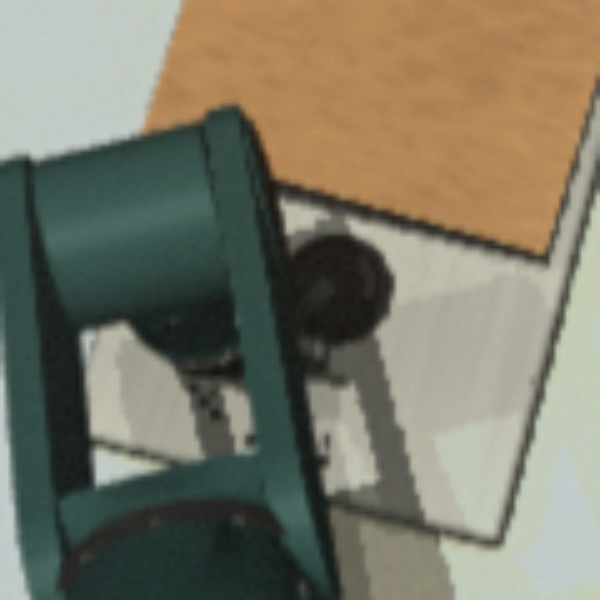

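Run:
```python
from h import *
c=get_calibration("scene");M=c["cam_to_world"]
A=np.array([569.2,163.8]);bx=np.array([.973,-.232]);by=np.array([.232,.973])
def rep(n,w): r=w[:2]-A;x,y=r@bx,r@by; print(n,w.round(1),"burner",round(x,1),round(y,1),"dial",round(.6+np.arctan2(y,-x),3))
for cu,cv in((450,233),(455,236),(460,240)):
    d=M[:3,:3]@np.array([(290+cu/5-c["cx"])/c["fx"],(150+cv/5-c["cy"])/c["fy"],1]); rep("ray",M[:3,3]+d*(147-M[2,3])/d[2])
W=cloud("scene",np.load("pics/scene5.npy"))
m=sel(W,(480,600),(120,260),(91,106))
q=W[m]; r=q[:,:2]-A; b=np.stack([r@bx,r@by],1); k=(np.hypot(*b.T)>32)&(np.hypot(*b.T)<60)&(b[:,0]<0)
print(k.sum(),b[k].mean(0),.6+np.arctan2(b[k,1],-b[k,0]).mean(),q[k,2].mean())
print(b[k].round()[:30].tolist())
```

```text
ray [513.2 214.3 147. ] burner -66.2 36.2 dial 1.1
ray [514.4 217.3 147. ] burner -65.8 39.3 dial 1.139
ray [516.2 220.4 147. ] burner -64.7 42.7 dial 1.184
48 [-37.30486119  28.28309834] 1.2473974992606793 97.77861801119484
[[-51.0, 28.0], [-51.0, 31.0], [-45.0, 25.0], [-45.0, 27.0], [-48.0, 30.0], [-46.0, 32.0], [-38.0, 21.0], [-40.0, 24.0], [-39.0, 26.0], [-43.0, 28.0], [-42.0, 31.0], [-44.0, 34.0], [-46.0, 36.0], [-32.0, 15.0], [-31.0, 18.0], [-33.0, 20.0], [-38.0, 22.0], [-36.0, 25.0], [-39.0, 27.0], [-40.0, 30.0], [-41.0, 32.0], [-42.0, 35.0], [-43.0, 37.0], [-45.0, 40.0], [-31.0, 16.0], [-29.0, 19.0], [-30.0, 22.0], [-31.0, 24.0], [-32.0, 27.0], [-36.0, 29.0]]
```

>>> move_arm(
  moves=[
    [0, 0, 0, 0, 0, 0],
    [0, 0, 0, 0, 0, 0],
    [0, 0, 0, 0, 0, 0],
    [0, 0, 0, 0, 0, 0],
    [0, 0, 0, 0, 0, 0],
  ],
)

```text
t: 17.55
position: [524.9, 215.2, 138.2]
eef_rot: [-0.001, 0.119, 0.993, -0.001]
force: [-1.0, -4.2, -2.9]
grip_width: 14.3
```

Run:
```python
from h import *
for n in('scene','top'):
    p,d=grab_frame(n); W=cloud(n,d)
    for nm,x,y,z in(("placed",(530,630),(-350,-250),(78,100)),("spare",(500,620),(-230,-130),(78,100)),("shaker",(560,640),(235,300),(135,152))):
        q=W[sel(W,x,y,z)]
        if len(q)>3:print(n,nm,len(q),q.mean(0).round(1))
go(522.2,215.7,136.5,166.6)
order.hand_in()
```

```text
scene placed 293 [ 586.8 -292.1   88.4]
scene spare 291 [ 564.4 -183.7   88.6]
scene shaker 119 [609.3 258.9 141. ]
top placed 282 [ 579.3 -292.4   89.2]
top spare 283 [ 557.7 -183.3   89.2]
t 17.65 pos [524.9 215.2 138.2] F [-1.6 -3.7 -1.5] w 14.6 
 shift [ 0.018 -0.001  0.012] turn [-0.0003 -0.0003 -0.0006]
the job is handed in; nothing more can be done
```

The fuel can stands upright in the tray's empty half, and the arm is gripping the dial post at the third notch. I handed the job in at about 17.7 s of the 64 s. No verdict is reported.

- **Can:** I lifted it off the ledge, set it down and let go before touching the dial. The last pictures show its top 89 mm above the table, as it should be standing on the tray floor. Its centre is near (582, -293), well inside the tray.
- **Other things:** The spare can moved no more than about 3 mm, which is within measurement error, and the shaker also shows no shift. I did not re-measure the pan, spoon, plates, mug or bottle; the arm stayed clear of them and felt no contact.
- **Dial:** I turned it clockwise with the fingers loosely around the post, then closed them on it. The finger opening reads 14.5 mm on the 16 mm post. The wrist feels a steady push of about 4–6 N from the spring, and the pose did not change over the last second.
- **Dial angle:** The checks disagree a little. The arm's position gives about 1.20–1.23 rad, sighting the post in the scene camera gives 1.10–1.18, and the lever's depth points give 1.25. All lie within the allowed 1.07–1.33 rad. I trust the arm's position most.

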